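# Hang the work lamp by its snap hook

### The job

Hang the cordless work lamp up on the plywood tool cabinet: press the sprung gate of its snap hook against the steel eye on the cabinet's side until the hook clips on, lower the lamp's body well below the eye before letting go, and leave it hanging from the eye, gate shut and no longer swinging about. Leave the other things on the bench as they are.

Things in the scene. Friction and masses are not known exactly. Their poses are not given: they have to be found in the camera images.
- lamp: Cordless LED work lamp, loose, lying flat: black box-shaped body 120 x 34 x 28 mm (x, y, z; white window on top), rigid steel snap hook at its +x end; 0.27 kg, varies by a fifth. Origin: centre of the body's underside; +x along the lamp to the hook, +z out of the window (up at the start). Body spans x -60 to +60 mm: grip it across its 34 mm; balance point about x = 38 mm.
- lamp_hook (a point): The hook's seat: centre of a 10 mm rod lying in the rounded far end of the hook, at (150, 0, 14) mm in the lamp's frame; axes as the lamp's. The hook is a flat loop of 9 mm round bar in the plane z = 14 mm: straight back with bar centre at y = +22 mm, rounded far end reaching x = 164 mm, nose curling back on the -y side.
- lamp_nose (a point): Tip of the hook's nose, at (138.5, -20, 14) mm in the lamp's frame, bar 9 mm thick; axes as the lamp's. From here back to the gate's pin at x = 80 mm the hook's -y side is closed only by the gate.
- lamp_gate (a joint): Gate of the hook: 7 mm steel bar, 58 mm long, pinned at lamp (80, -20, 14) mm, free end beside the nose. Radians: 0 shut, grows as it is pushed inwards (lamp +y), stop at 0.66. A spring shuts it: 2 to 5 N at its free end. A 10 mm rod pressed on it at lamp x = 115 to 132 mm is inside the nose from y = -10 mm (stop at about y = +5); beyond x = 143 mm the gate springs shut behind it.
- cabinet: Plywood tool cabinet standing fixed on the bench, 220 x 200 x 350 mm (x, y, z), drawers on its -x face. Origin: centre of its underside, z up. The steel eye bolt sticks out of its -y face. Place and yaw differ each time.
- eye (a point): Centre of the eye: a rigid steel ring of 10 mm rod, 66 mm mean diameter (56 inside, 76 outside), on a 25 mm shank; axes as the cabinet's. It lies 58 mm out from the cabinet's -y face, 285 mm above the bench. The ring stands upright in the cabinet's y-z plane, its hole along cabinet x. Its outermost rod is upright, 33 mm from here along cabinet -y; its lowest rod is 33 mm below.
- glue_bottle: Bystander: white glue bottle, 60 mm diameter, 170 mm tall, upright. Origin: centre of its underside.
- tape_measure: Bystander: grey tape measure, 36 x 70 x 70 mm. Origin: centre of its underside.
- chisel: Bystander: chisel lying down, about 270 mm long, black handle. Origin: under the front end of the handle, +x towards the blade.
- mallet: Bystander: wooden joiner's mallet lying down, head 92 mm diameter at +x, 280 mm long. Origin: on the bench, under its middle.
- oak_offcut: Bystander: piece of oak, 160 x 45 x 45 mm. Origin: centre of its underside.
- ear_muffs: Bystander: black ear muffs lying on their side, about 170 x 170 x 86 mm. Origin: on the bench between the cups.

How it is judged:
By the outcome, as a careful person would: the job done as asked, in the order asked, and still so for the second after the job is handed in, with the robot touching nothing.
It also fails if it takes over 54 s, if anything falls off the work surface, if the arm or the gripper's body presses on something with over 40 N, if the wrist force passes 120 N, or if a joint passes its speed limit or range.

### The arm

A 6-joint arm with a two-finger parallel gripper is mounted at the origin on the work surface. World frame = base frame: x ahead of the robot, y to its left, z up, the work surface at z = 0. Lengths are in mm, angles in rad, forces in N, time in s.
With the tool pointing down it reaches from about 300 to 775 mm from the base axis. Payload 14.6 kg.
Tool frame: the origin (TCP) lies on the centre line of the jaws, within the pads' length; the fingertips stand manip.finger_overhang ahead of it and the grasp point (between the pads) lies 11 mm behind it (manip.finger_overhang is the distance from the TCP to the fingertips, in mm); y points along the fingers, x is the direction in which the jaws open and shut, and the axes are right-handed (so a half turn about y gives the same grasp; the last joint's range is limited). The gripper opens to 94 mm and grips with 3 to 60 N. Pads are 16 mm wide; open, the fingers measure 119 mm over their backs; the gripper's body (75 mm by 177 mm) begins 78 mm behind the grasp point.
Start: joints at [-1.22, 0.3, 1.521, -0, 1.321, -0.067], TCP at [223.155, -502.684, 173.446] pointing down, gripper open.
Joint ranges: [-3.03, 3.03], [-0.79, 2.21], [0.23, 2.52], [-1.04, 4.18], [0, 3.07], [-2.55, 2.55]. Speed limits (rad/s): [2.22, 2.22, 2.57, 3.14, 3.14, 3.14].

### API

Orientations are given as [roll, pitch, yaw] about the fixed x, y, z axes, in that order (R = Rz(yaw) Ry(pitch) Rx(roll)).
In Python, from cell import monitor, viewer, ticket, manip gives the robot as it stands.
- The arm moves only by the shell command python3 -m jog 'ROWS' [FORCE]. ROWS is JSON, a list of rows, each an object of numbers: "grip": the finger opening in cm, from 0 to 9.4; "dx", "dy", "dz": the shift along the tool's x, y, z in cm; "spin": the turn about the tool's y in degrees. In form: [{"grip": .., "dx": .., "dy": .., "dz": .., "spin": ..}, ...]. A call has 1 to 20 rows; each row is the pose to reach, as a shift and turn from the pose commanded when the call began, along the tool's axes at that moment; what a row does not reach only later rows make up. A row lasts 1/8 s, in which the tool goes at most 62.5 mm and 10.7 degrees, less where a joint would pass 70% of its speed; a pose out of reach is approached as far as the arm can. A call with a gripper value outside its range is refused whole. The fingers move at their own pace and stop on an object; FORCE is the grip in N (left out, the last holds). Time passes only in rows, so rows that repeat a pose let the fingers close. It gives the time, the measured TCP pose, the force and the opening at its end, in the units of the state.
- monitor.read_state(): the state, without advancing time (a new reading comes with each control period).
- viewer.camera(name): name is "scene" or "top" or "wrist"; returns a dict with "color" (384x512x3 uint8, red, green, blue), "vertical_fov" (degrees; the focal length in pixels is half the picture's height over the tangent of half this angle, whatever the lens; pixels are square), "cx", "cy" (the principal point, pixels), "rvec" (rotation vector, rad) and "tvec" (3), from world to camera coordinates, as OpenCV has them. Camera axes: x right, y down, z forward; pixel columns grow to the right and rows downward; lengths in mm; the calibration is good to about 2 mm. A picture is of the moment at which its call begins. There is no depth.
- ticket.sign_off(): hands the job in, once; it reports no verdict.
The state is a dict: "clock": time; "joints": joint angles; "qd": joint speeds; "effort": joint torques, N m; "eef_pos": TCP position; "eef_rot": TCP orientation; "wrist_force": force on the tool from outside, world axes, zero at the start; "moment": the same for the moment, N m; "finger_gap": finger opening in mm.
Only numpy, scipy, OpenCV 4.12 (cv2) and the standard library are available. Lean on these libraries where they do the work, as an engineer would, in place of code of your own. Each camera call takes 0.05 s, during which the arm holds its last target. There are 200 camera calls.

## Working session

There is one attempt and no reset: what is moved stays moved. The work goes in short steps, Python scripts to look and compute and a shell command to move; the robot and the scene stay as the last step left them, time stands still between calls to the robot, and variables do not carry over. Pictures are saved under pics/ and viewed, about 8 in all and at most 12, crops included, and the job is handed in when it is done.

```bash
ls; mkdir -p pics; cat > h.py <<'E'
import numpy as np, cv2
from cell import monitor, viewer, ticket, manip
def shot(name,tag=None):
    c=viewer.camera(name)
    if tag: cv2.imwrite(f'pics/{tag}.png',c['color'][:,:,::-1])
    H=c['color'].shape[0]; c['f']=H/2/np.tan(np.radians(c['vertical_fov'])/2)
    c['R']=cv2.Rodrigues(np.array(c['rvec'],float))[0]; c['t']=np.array(c['tvec'],float).ravel()
    return c
def ray(c,u,v):
    d=c['R'].T@np.array([(u-c['cx'])/c['f'],(v-c['cy'])/c['f'],1.]); return -c['R'].T@c['t'],d/np.linalg.norm(d)
def onz(c,u,v,z):
    o,d=ray(c,u,v); return o+d*(z-o[2])/d[2]
def tri(r):
    A=sum(np.eye(3)-np.outer(d,d) for o,d in r); b=sum((np.eye(3)-np.outer(d,d))@o for o,d in r); return np.linalg.solve(A,b)
def proj(c,p):
    q=c['R']@np.array(p,float)+c['t']; return q[:2]/q[2]*c['f']+[c['cx'],c['cy']]
E
python3 - <<'E'
from h import *
import pickle
print(monitor.read_state(), manip.finger_overhang)
a=shot('scene');b=shot('top');w=shot('wrist')
pickle.dump((a,b,w),open('v0.pkl','wb'))
for c in(a,b,w): print(c['vertical_fov'],c['cx'],c['cy'],-c['R'].T@c['t'],c['R'][2])
cv2.imwrite('pics/a.png',cv2.resize(a['color'],(800,600),interpolation=cv2.INTER_CUBIC)[:,:,::-1])
cv2.imwrite('pics/b.png',cv2.resize(b['color'],(800,600),interpolation=cv2.INTER_CUBIC)[:,:,::-1])
E
```

```text
pics
{'clock': 0.0, 'joints': array([-1.21961548e+00,  3.00476236e-01,  1.52156834e+00, -1.09329929e-05,
        1.32072557e+00, -6.65584987e-02]), 'qd': array([ 5.91304268e-05,  6.15356357e-04,  1.61278927e-04, -1.45267575e-03,
        4.17602260e-04, -1.01345220e-03]), 'effort': array([-5.08915873e-04, -5.31813526e+01, -3.52738559e+01,  7.08053727e-02,
        2.44317355e-02, -1.04346250e-04]), 'eef_pos': array([ 223.04328976, -502.41308486,  172.88893287]), 'eef_rot': array([-1.57072858e+00,  1.17559368e-03, -1.15305423e+00]), 'wrist_force': array([-0.19465856,  0.17820017,  0.49486809]), 'moment': array([ 0.07557051, -0.00072233, -0.00380023]), 'finger_gap': 94.10905803464709} 8.0
48.4462685998468 259.3653238260612 193.82616577441266 [1376.29198649 -296.56118949 1044.35725226] [-0.67712034  0.21026179 -0.7051936 ]
57.15164945348191 259.8736547574509 187.42543464732825 [ 289.70238494  -66.47596767 1353.0111307 ] [ 0.23710717  0.00492392 -0.97147102]
65.48037444889255 257.94560456233336 195.89589398600648 [ 283.19208578 -477.3259924   385.83688329] [-0.20740035 -0.09256766 -0.97386669]
```

View pics/a.png

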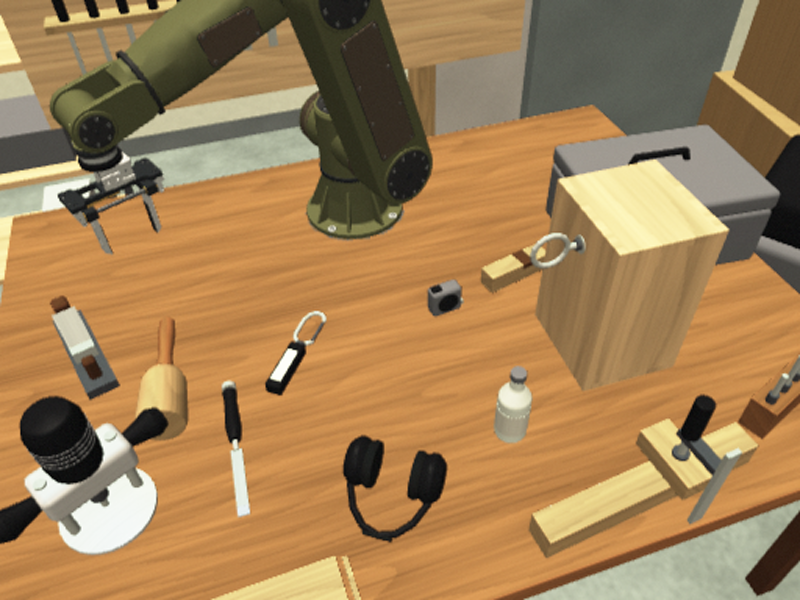

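View pics/b.png

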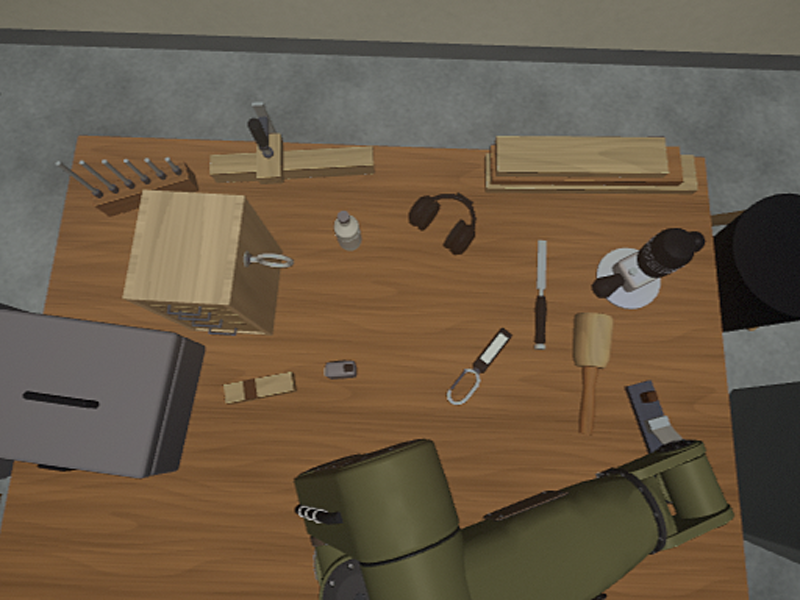

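The scene view shows the lamp at about (298,352), with its hook pointing up and right, and the eye ring at about (552,248) on the cabinet's side. In the top view the lamp body is at about (493,350), its hook at (463,387), the eye at (270,260) and the cabinet top at (145,191)–(229,305). Next I'll measure these.

```bash
python3 - <<'E'
from h import *
import pickle
a,b,w=pickle.load(open('v0.pkl','rb'))
k=512/800
cor=[(145,191),(244,196),(229,305),(124,299)]
P=np.array([onz(b,u*k,v*k,350) for u,v in cor]); print('cab top',P.round(),P.mean(0).round())
for i in range(4):
    d=P[(i+1)%4]-P[i]; print(np.linalg.norm(d).round(),np.degrees(np.arctan2(d[1],d[0])).round(1))
# cabinet from scene view
S=[(556,173),(655,163),(728,231),(622,254)]
Q=np.array([onz(a,u*k,v*k,350) for u,v in S]); print('scene top',Q.round(),Q.mean(0).round())
# ring: tips
print('eye tri', tri([ray(a,552*k,249.5*k),ray(b,274*k,261*k)]).round(1))
# lamp window & masks
def lampmask(c,box,z):
    x0,y0,x1,y1=[int(t*k) for t in box]; im=c['color'][y0:y1,x0:x1].astype(int)
    sat=im.max(2)-im.min(2)
    for nm,m in(('white',(im.min(2)>170)),('black',im.max(2)<50)):
        m=m.astype(np.uint8); n,l,s,ce=cv2.connectedComponentsWithStats(m)
        i=1+np.argmax(s[1:,4]); r=cv2.minAreaRect(cv2.findNonZero((l==i).astype(np.uint8)))
        pts=cv2.boxPoints(r)+[x0,y0]
        W=np.array([onz(c,*p,z) for p in pts]); print(nm,s[i,4],W.mean(0).round(1),[np.round(W[(j+1)%4]-W[j],1)[:2] for j in(0,1)])
        print('  yaw',[np.degrees(np.arctan2(*(W[(j+1)%4]-W[j])[[1,0]])).round(1) for j in (0,1)])
lampmask(b,(440,315,520,412),28); lampmask(a,(255,300,335,400),28)
for c,u,v in((b,449,401),(b,475,371),(a,325,313)): print('hook',onz(c,u*k,v*k,14).round())
for n,u,v in(('bottle',347,245),('tape',340,372),('chisel',541,295),('muff',443,225)): print(n,onz(b,u*k,v*k,20).round())
print('bottle cap',tri([ray(a,518*k,375*k),ray(b,345*k,216*k)]).round())
E
```

```text
cab top [[720. 457. 350.]
 [717. 263. 350.]
 [499. 267. 350.]
 [503. 464. 350.]] [610. 363. 350.]
195.0 -90.9
219.0 178.8
197.0 88.8
218.0 -1.7
scene top [[483. 275. 350.]
 [516. 461. 350.]
 [728. 459. 350.]
 [720. 268. 350.]] [612. 366. 350.]
eye tri [607.3 210.5 284.7]
white 104 [ 485.  -275.5   28. ] [array([ 61.3, -47.2]), array([-12.1, -15.7])]
  yaw [np.float64(-37.6), np.float64(-127.7)]
black 32 [ 459.6 -256.2   28. ] [array([ 52.2, -40.2]), array([-18.7, -24.4])]
  yaw [np.float64(-37.6), np.float64(-127.5)]
white 145 [ 482.  -275.9   28. ] [array([-67.8,  50.4]), array([19.4, 13.6])]
  yaw [np.float64(143.4), np.float64(35.1)]
black 213 [ 490.1 -273.5   28. ] [array([-108. ,   78.2]), array([35.6, 25.3])]
  yaw [np.float64(144.1), np.float64(35.4)]
hook [ 355. -172.   14.]
hook [ 428. -234.   14.]
hook [ 358. -163.   14.]
bottle [735.  95.  20.]
tape [413.  92.  20.]
chisel [ 622. -396.   20.]
muff [ 798. -148.   20.]
bottle cap [757.  89. 164.]
```

```bash
python3 -m jog '[{"grip":9.4,"dx":-3,"dz":6,"spin":-20},{"grip":9.4,"dx":-14.3,"dz":31.2,"spin":-120},{"grip":9.4,"dx":-14.3,"dz":31.2,"spin":-120},{"grip":9.4,"dx":-14.3,"dz":31.2,"spin":-120},{"grip":9.4,"dx":-14.3,"dz":31.2,"spin":-120},{"grip":9.4,"dx":-14.3,"dz":31.2,"spin":-120},{"grip":9.4,"dx":-14.3,"dz":31.2,"spin":-120},{"grip":9.4,"dx":-14.3,"dz":31.2,"spin":-120},{"grip":9.4,"dx":-14.3,"dz":31.2,"spin":-120},{"grip":9.4,"dx":-14.3,"dz":31.2,"spin":-120},{"grip":9.4,"dx":-14.3,"dz":31.2,"spin":-120},{"grip":9.4,"dx":-14.3,"dz":31.2,"spin":-120},{"grip":9.4,"dx":-14.3,"dz":31.2,"spin":-120},{"grip":9.4,"dx":-14.3,"dz":31.2,"spin":-120}]' 60
python3 - <<'E'
from h import *
import pickle
c=shot('wrist'); pickle.dump(c,open('w1.pkl','wb'))
s=monitor.read_state(); print(s['eef_pos'],s['eef_rot'],s['joints'],s['wrist_force'])
cv2.imwrite('pics/w1.png',cv2.resize(c['color'],(800,600),interpolation=cv2.INTER_CUBIC)[:,:,::-1])
E
```

```text
[ 223.11444441 -502.53295814  173.11567375] [-1.57075452e+00  6.46271760e-04 -1.15299710e+00] [-1.21957400e+00  3.00248157e-01  1.52132807e+00 -1.32334402e-06
  1.32066405e+00 -6.65765634e-02] [-0.54900235  0.18855839  0.54943075]validation failed for argument at $[0]...
```

View pics/w1.png

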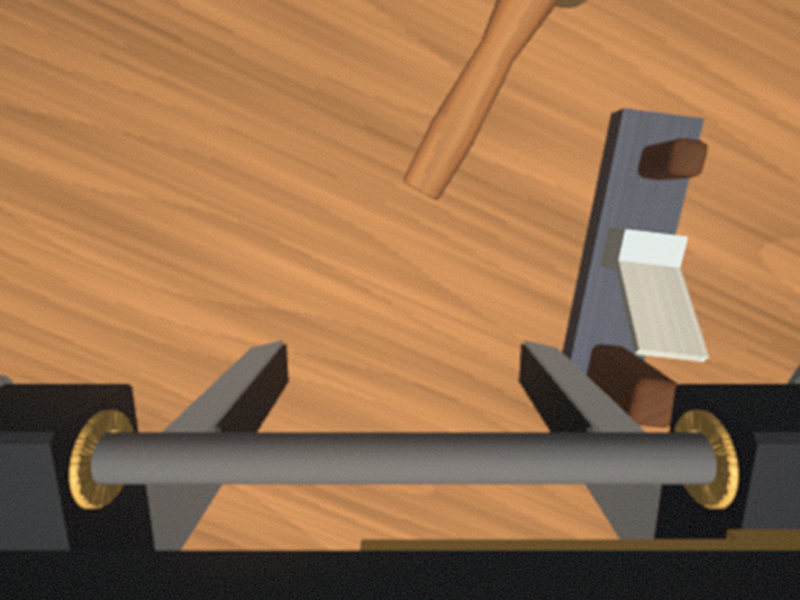

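The move was refused because row 0 left out a key. The picture is the wrist view at the start pose, showing only the plane and the mallet handle. I'll resend the move with every key.

```bash
python3 -m jog '[{"grip":9.4,"dx":-3,"dy":0,"dz":6,"spin":-10},{"grip":9.4,"dx":-14.3,"dy":0,"dz":31.2,"spin":-120},{"grip":9.4,"dx":-14.3,"dy":0,"dz":31.2,"spin":-120},{"grip":9.4,"dx":-14.3,"dy":0,"dz":31.2,"spin":-120},{"grip":9.4,"dx":-14.3,"dy":0,"dz":31.2,"spin":-120},{"grip":9.4,"dx":-14.3,"dy":0,"dz":31.2,"spin":-120},{"grip":9.4,"dx":-14.3,"dy":0,"dz":31.2,"spin":-120},{"grip":9.4,"dx":-14.3,"dy":0,"dz":31.2,"spin":-120},{"grip":9.4,"dx":-14.3,"dy":0,"dz":31.2,"spin":-120},{"grip":9.4,"dx":-14.3,"dy":0,"dz":31.2,"spin":-120},{"grip":9.4,"dx":-14.3,"dy":0,"dz":31.2,"spin":-120},{"grip":9.4,"dx":-14.3,"dy":0,"dz":31.2,"spin":-120},{"grip":9.4,"dx":-14.3,"dy":0,"dz":31.2,"spin":-120},{"grip":9.4,"dx":-14.3,"dy":0,"dz":31.2,"spin":-120}]' 60
python3 - <<'E'
from h import *
import pickle
c=shot('wrist'); pickle.dump(c,open('w1.pkl','wb'))
s=monitor.read_state(); print(s['eef_pos'],s['eef_rot'],s['joints'],s['wrist_force'])
cv2.imwrite('pics/w2.png',cv2.resize(c['color'],(800,600),interpolation=cv2.INTER_CUBIC)[:,:,::-1])
E
```

```text
clock: 1.95
eef_pos: [450.3, -245.4, 173.4]
eef_rot: [-1.571, -0.0, 0.94]
wrist_force: [-0.4, -1.1, 0.2]
finger_gap: 93.6
[ 450.27425003 -245.38581708  173.4059116 ] [-1.57068486e+00 -1.05410926e-05  9.40394705e-01] [-5.70417108e-01  2.17116608e-01  1.62515367e+00  1.78576007e-05
  1.29943301e+00 -1.51081660e+00] [ 9.01918007e-04 -9.61151636e-01  4.07983269e-01]
```

View pics/w2.png

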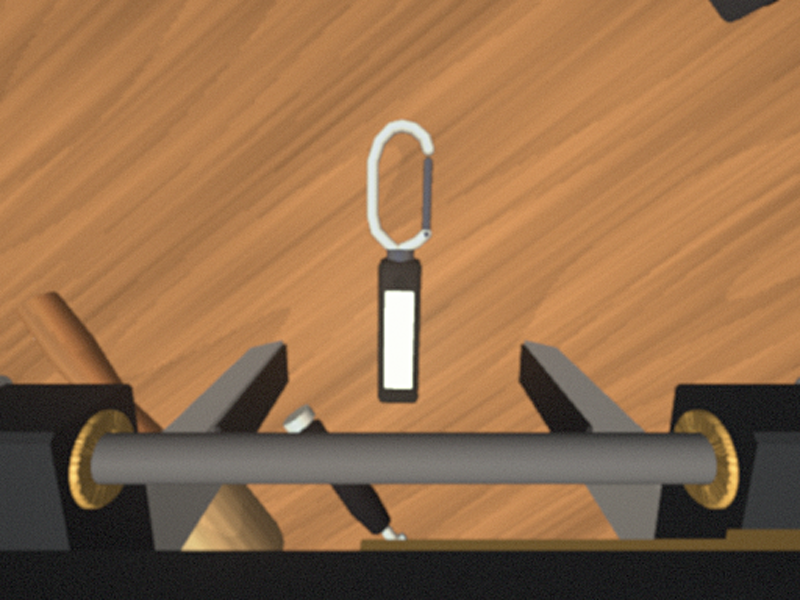

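The wrist view shows the lamp lined up with the tool. Its body runs from (400,262) to (398,401), the hook tip is at (401,121) and the gate is on the right at (428,195).

```bash
python3 - <<'E'
from h import *
import pickle
c=pickle.load(open('w1.pkl','rb'));k=.64
s=monitor.read_state(); y=s['eef_rot'][2]; T=s['eef_pos']
X=np.array([np.cos(y),np.sin(y)]);Z=np.array([-np.sin(y),np.cos(y)])
f=lambda p:np.array([(p[:2]-T[:2])@X,(p[:2]-T[:2])@Z]).round(1)
for u,v,z in((400,262,28),(398.5,401,28),(401,121,14),(380,300,28),(419.5,300,28),(372,185,14),(428,195,14)):
    p=onz(c,u*k,v*k,z); print(u,v,p.round(1),f(p))
E
```

```text
400 262 [ 435.7 -239.    28. ] [-3.5 15.5]
398.5 401 [ 528.2 -308.3   28. ] [  -4.9 -100. ]
401 121 [ 351.8 -176.9   14. ] [ -2.7 119.9]
380 300 [ 450.6 -269.5   28. ] [-19.2 -14.5]
419.5 300 [ 468.9 -244.4   28. ] [ 11.8 -14.5]
372 185 [ 376.1 -222.4   14. ] [-25.1  73.4]
428 195 [ 407.8 -191.8   14. ] [18.2 65.9]
```

```bash
python3 -m jog '[{"grip":9.4,"dx":-0.4,"dy":6,"dz":-2.9,"spin":0},{"grip":9.4,"dx":-0.4,"dy":11,"dz":-2.9,"spin":0},{"grip":9.4,"dx":-0.4,"dy":14.5,"dz":-2.9,"spin":0},{"grip":9.4,"dx":-0.4,"dy":16,"dz":-2.9,"spin":0},{"grip":9.4,"dx":-0.4,"dy":16,"dz":-2.9,"spin":0},{"grip":2.8,"dx":-0.4,"dy":16,"dz":-2.9,"spin":0},{"grip":2.8,"dx":-0.4,"dy":16,"dz":-2.9,"spin":0},{"grip":2.8,"dx":-0.4,"dy":16,"dz":-2.9,"spin":0},{"grip":2.8,"dx":-0.4,"dy":16,"dz":-2.9,"spin":0},{"grip":2.8,"dx":-0.4,"dy":16,"dz":-2.9,"spin":0},{"grip":2.8,"dx":-0.4,"dy":16,"dz":-2.9,"spin":0},{"grip":2.8,"dx":-0.4,"dy":16,"dz":-2.9,"spin":0}]' 60
```

```text
clock: 3.5
eef_pos: [471.4, -265.7, 13.4]
eef_rot: [-1.571, -0.0, 0.941]
wrist_force: [0.1, -0.2, 0.4]
finger_gap: 29.2
```

```bash
python3 -m jog '[{"grip":2.0,"dx":0,"dy":0,"dz":0,"spin":0},{"grip":2.0,"dx":0,"dy":0,"dz":0,"spin":0},{"grip":2.0,"dx":0,"dy":-1,"dz":0,"spin":0},{"grip":2.0,"dx":0,"dy":-5,"dz":0,"spin":0},{"grip":2.0,"dx":0,"dy":-10,"dz":0,"spin":0},{"grip":2.0,"dx":0,"dy":-16,"dz":0,"spin":0},{"grip":2.0,"dx":0,"dy":-16,"dz":0,"spin":0}]' 60
python3 - <<'E'
from h import *
import pickle
c=shot('wrist'); pickle.dump(c,open('w3.pkl','wb'))
s=monitor.read_state(); print(s['eef_pos'],s['eef_rot'],s['wrist_force'],s['finger_gap'])
cv2.imwrite('pics/w3.png',cv2.resize(c['color'],(800,600),interpolation=cv2.INTER_CUBIC)[:,:,::-1])
E
```

```text
clock: 4.38
eef_pos: [473.0, -266.7, 178.7]
eef_rot: [-1.579, -0.0, 0.941]
wrist_force: [0.5, -0.6, -1.1]
finger_gap: 19.7
[ 471.98031514 -266.06705942  175.60876119] [-1.57482441e+00 -2.26166734e-04  9.41375463e-01] [ 0.37602951  0.39282765 -0.62638509] 20.59633974059778
```

View pics/w3.png

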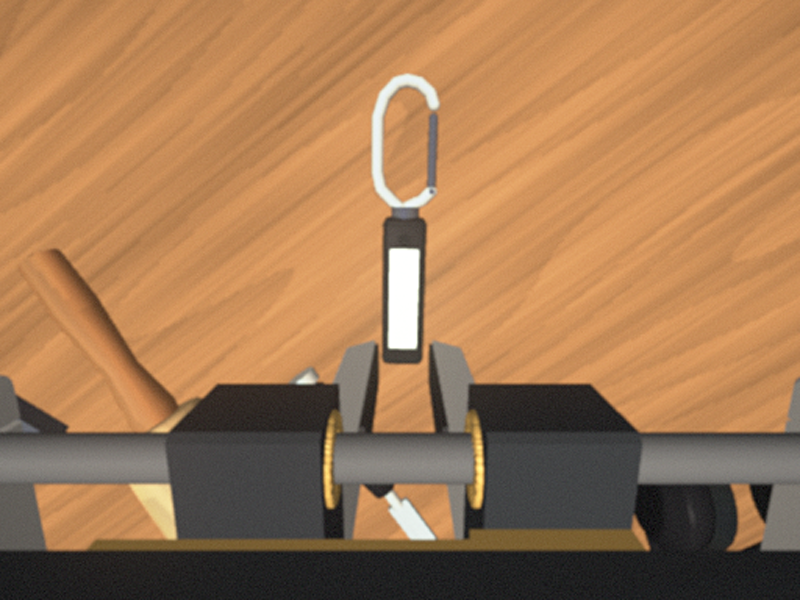

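The wrist view shows the lamp, body (405,220)–(403,360), still on the bench, with the fingers closed above it. I'll check whether it moved.

```bash
python3 - <<'E'
from h import *
import pickle
k=.64
for n,pts in(('w1.pkl',((400,262),(398.5,401),(401,121))),('w3.pkl',((405,218),(403,361),(406,74)))):
    c=pickle.load(open(n,'rb'))
    for (u,v),z in zip(pts,(28,28,14)): print(n,onz(c,u*k,v*k,z).round(1))
a=shot('scene');b=shot('top');w=shot('wrist')
s=monitor.read_state();T=s['eef_pos'];print(T,s['eef_rot'],s['finger_gap'],s['clock'])
c=w;y=s['eef_rot'][2];X=np.array([np.cos(y),np.sin(y),0]);
for d in(-10,10):
  for h in(-8,11): print('w tip px',d,h,(proj(w,T+X*d+[0,0,h])/k).round())
for p in((486,-272,28),): print('lamp px',proj(a,p)/k,proj(b,p)/k, 'tcp', proj(a,T)/k,proj(b,T)/k)
A=cv2.resize(a['color'][130:300,130:300],(590,590),interpolation=cv2.INTER_CUBIC)
cv2.imwrite('pics/a4.png',A[:,:,::-1])
E
```

```text
w1.pkl [ 435.7 -239.    28. ]
w1.pkl [ 528.2 -308.3   28. ]
w1.pkl [ 351.8 -176.9   14. ]
w3.pkl [ 434.9 -238.5   28. ]
w3.pkl [ 527.7 -307.9   28. ]
w3.pkl [ 350.9 -176.5   14. ]
[ 470.83608093 -265.33816292  172.23949429] [-1.56864209e+00  1.10490813e-04  9.41421125e-01] 19.959530648432843 4.575
w tip px -10 -8 [385. 330.]
w tip px -10 11 [383. 342.]
w tip px 10 -8 [425. 330.]
w tip px 10 11 [427. 342.]
lamp px [285.8503381  364.55624327] [491.74978189 347.09913787] tcp [276.42593875 307.55290114] [499.02898055 344.51546716]
```

View pics/a4.png

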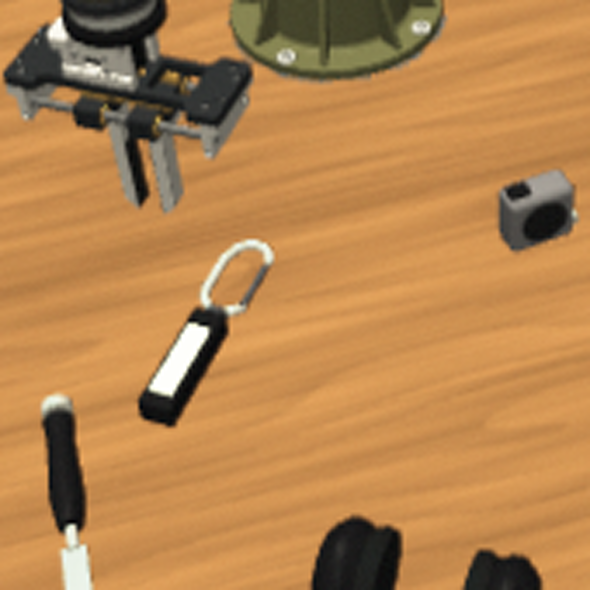

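The crop shows the lamp on the bench untouched and the fingertips at about (155,208). That is higher than the TCP predicts, so I'll triangulate the tips.

```bash
python3 - <<'E'
from h import *
a=shot('scene');b=shot('top');w=shot('wrist');k=.64
s=monitor.read_state();T=s['eef_pos'];print(T,s['joints'],s['eef_rot'],manip.finger_overhang,[x for x in dir(manip) if x[0]!='_'])
m=(174.4,190.5)
print('tip tri',tri([ray(a,*m),ray(w,404*k,345*k)]).round(1))
for h in(-8,10,20,30,40): print(h,proj(a,T+[0,0,h]).round(1),(proj(w,T+[0,0,h])/k).round(0))
E
```

```text
[ 471.02410948 -265.49185967  172.358644  ] [-5.80982614e-01  2.81386842e-01  1.54740709e+00 -3.90909365e-05
  1.31476362e+00 -1.52234303e+00] [-1.56883556e+00  1.32921296e-04  9.41370481e-01] 8.0 ['Unreachable', 'finger_overhang']
tip tri [ 468.1 -266.2  195.7]
-8 [177.3 198.8] [405. 331.]
10 [176.3 194.4] [405. 342.]
20 [175.8 191.9] [405. 349.]
30 [175.2 189.4] [405. 357.]
40 [174.7 186.9] [405. 365.]
```

The fingertips are about 25–30 mm higher than the reported TCP implies, so they closed just above the lamp. I'll go down again in small steps while watching the force.

```bash
python3 -m jog '[{"grip":7,"dx":0,"dy":0,"dz":0,"spin":0},{"grip":7,"dx":0,"dy":4,"dz":0,"spin":0},{"grip":7,"dx":0,"dy":8,"dz":0,"spin":0},{"grip":7,"dx":0,"dy":12,"dz":0,"spin":0},{"grip":7,"dx":0,"dy":15,"dz":0,"spin":0},{"grip":7,"dx":0,"dy":16.5,"dz":0,"spin":0},{"grip":7,"dx":0,"dy":17.3,"dz":0,"spin":0},{"grip":7,"dx":0,"dy":17.3,"dz":0,"spin":0}]' 60; python3 -m jog '[{"grip":7,"dx":0,"dy":0.5,"dz":0,"spin":0},{"grip":7,"dx":0,"dy":1,"dz":0,"spin":0}]'
python3 - <<'E'
from h import *
a=shot('scene');w=shot('wrist')
print(monitor.read_state()['eef_pos'],monitor.read_state()['wrist_force'])
A=cv2.resize(a['color'][180:280,140:240],(400,400),interpolation=cv2.INTER_CUBIC)
B=cv2.resize(w['color'][170:300,160:360],(400,260),interpolation=cv2.INTER_CUBIC)
C=np.zeros((400,800,3),np.uint8);C[:,:400]=A;C[:260,400:]=B
cv2.imwrite('pics/c5.png',C[:,:,::-1])
E
```

```text
clock: 5.72
eef_pos: [471.6, -265.8, 0.8]
eef_rot: [-1.571, -0.0, 0.941]
wrist_force: [-0.3, -0.3, -0.1]
finger_gap: 69.8
clock: 5.98
eef_pos: [471.7, -265.9, -9.3]
eef_rot: [-1.572, -0.0, 0.941]
wrist_force: [0.3, -0.3, -0.0]
finger_gap: 70.0
[ 471.21065235 -265.56225101   -9.90145553] [ 0.28055857 -0.45657974 -0.03457108]
```

View pics/c5.png

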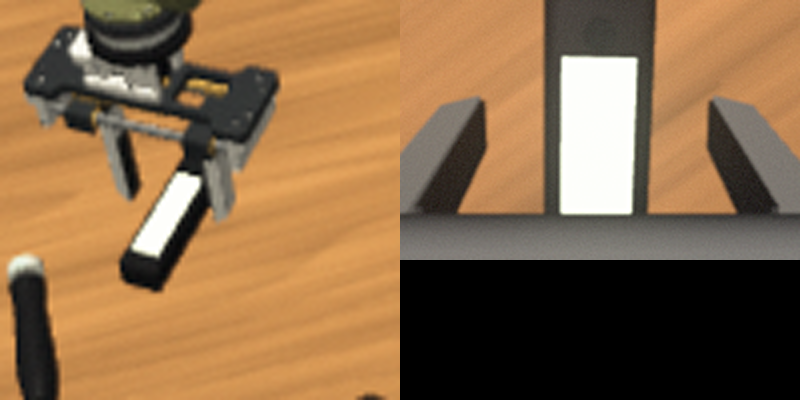

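The fingers straddle the lamp body, centred, with no contact even at a reported z of -10. That confirms the offset. I'll go down a little more and close.

```bash
python3 -m jog '[{"grip":7,"dx":0,"dy":0.4,"dz":0,"spin":0},{"grip":7,"dx":0,"dy":0.8,"dz":0,"spin":0},{"grip":7,"dx":0,"dy":0.8,"dz":0,"spin":0}]'; python3 -m jog '[{"grip":2.5,"dx":0,"dy":0,"dz":0,"spin":0},{"grip":2.5,"dx":0,"dy":0,"dz":0,"spin":0},{"grip":2.5,"dx":0,"dy":0,"dz":0,"spin":0},{"grip":2.5,"dx":0,"dy":0,"dz":0,"spin":0},{"grip":2.5,"dx":0,"dy":0,"dz":0,"spin":0},{"grip":2.5,"dx":0,"dy":0,"dz":0,"spin":0},{"grip":2.5,"dx":0,"dy":0,"dz":0,"spin":0}]' 60
```

```text
clock: 6.45
eef_pos: [471.2, -265.6, -17.9]
eef_rot: [-1.57, 0.0, 0.941]
wrist_force: [-0.6, 0.6, 0.0]
finger_gap: 69.7
clock: 7.32
eef_pos: [471.4, -265.7, -17.5]
eef_rot: [-1.571, -0.0, 0.941]
wrist_force: [0.1, 1.1, 2.4]
finger_gap: 33.4
```

```bash
python3 -m jog '[{"grip":2.5,"dx":0,"dy":-1,"dz":0,"spin":0},{"grip":2.5,"dx":0,"dy":-4,"dz":0,"spin":0},{"grip":2.5,"dx":0,"dy":-8,"dz":0,"spin":0},{"grip":2.5,"dx":0,"dy":-13,"dz":0,"spin":0},{"grip":2.5,"dx":2,"dy":-18,"dz":0,"spin":0},{"grip":2.5,"dx":6,"dy":-22,"dz":0.5,"spin":0},{"grip":2.5,"dx":10,"dy":-25,"dz":1,"spin":0},{"grip":2.5,"dx":14,"dy":-27.1,"dz":1.6,"spin":0},{"grip":2.5,"dx":18,"dy":-27.1,"dz":2.2,"spin":0},{"grip":2.5,"dx":22,"dy":-27.1,"dz":2.8,"spin":0},{"grip":2.5,"dx":26,"dy":-27.1,"dz":3.4,"spin":0},{"grip":2.5,"dx":29.5,"dy":-27.1,"dz":3.8,"spin":0},{"grip":2.5,"dx":32,"dy":-27.1,"dz":3.8,"spin":0},{"grip":2.5,"dx":33.2,"dy":-27.1,"dz":3.8,"spin":0},{"grip":2.5,"dx":33.2,"dy":-27.1,"dz":3.8,"spin":0},{"grip":2.5,"dx":33.2,"dy":-27.1,"dz":3.8,"spin":0}]' 60
python3 - <<'E'
from h import *
import pickle
a=shot('scene');b=shot('top');w=shot('wrist'); pickle.dump((a,b,w),open('v6.pkl','wb'))
s=monitor.read_state();print(s['eef_pos'],s['eef_rot'],s['wrist_force'],s['finger_gap'])
C=np.zeros((600,800,3),np.uint8)
C[:,:450]=cv2.resize(w['color'][0:384,150:438],(450,600),interpolation=cv2.INTER_CUBIC)
C[:300,450:]=cv2.resize(a['color'][110:260,250:425],(350,300),interpolation=cv2.INTER_CUBIC)
C[300:,450:]=cv2.resize(b['color'][110:260,125:300],(350,300),interpolation=cv2.INTER_CUBIC)
cv2.imwrite('pics/c6.png',C[:,:,::-1])
E
```

```text
clock: 9.32
eef_pos: [635.8, 24.2, 253.6]
eef_rot: [-1.571, 0.0, 0.941]
wrist_force: [-0.2, 0.0, -2.4]
finger_gap: 33.2
[635.88067295  24.3557161  253.73358744] [-1.57104689e+00 -1.07266481e-04  9.40563282e-01] [-0.35641513  0.25170357 -2.84741996] 33.29717446362511
```

View pics/c6.png

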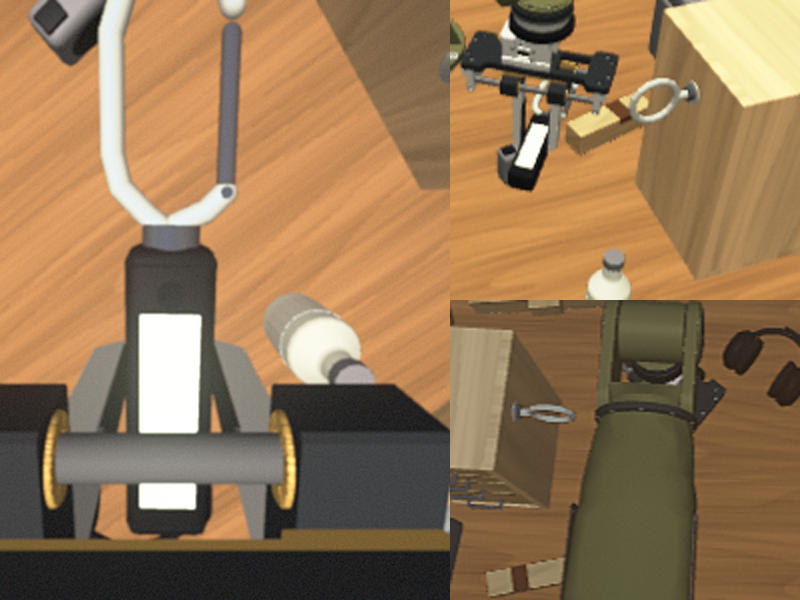

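The wrist part shows the lamp held straight, with the gate's pin at crop (227,192) and the nose at (232,8). The scene crop shows the ring clear at about (655,100), and the top crop shows the ring's outer end at (574,414). I'll work out the rod against the hook.

```bash
python3 - <<'E'
from h import *
import pickle
a,b,w=pickle.load(open('v6.pkl','rb'))
for z in(275,285,295):
    p=onz(w,150+227*.64,192*.64,z);q=onz(w,150+232*.64,8*.64,z);print(z,'pin',p.round(1),'nose',q.round(1),np.linalg.norm(p-q).round(1))
for u in((187,167),(185,167)): print('outer top',onz(b,*u,285).round(1))
# ring mask in scene & top (greyish bright pixels)
for n,c,(x0,y0,x1,y1) in(('scene',a,(336,145,376,178)),('top',b,(155,155,192,180))):
    im=c['color'][y0:y1,x0:x1].astype(int); m=((im.max(2)-im.min(2))<30)&(im.mean(2)>120)
    v,u=np.nonzero(m); u=u+x0;v=v+y0; print(n,len(u),'u',u.min(),u.max(),'v',v.min(),v.max())
    j=u==(u.min() if n=='scene' else u.max()); print('extreme v',v[j])
    if n=='scene':
        # outer rod: triangulate left extreme with outer top; rays on plane x=607
        for x in(602,607,612):
            o,d=ray(c,u.min(),v[j].mean()); print(x,(o+d*(x-o[0])/d[0]).round(1))
    for r in range(y0,y1): print(''.join('#' if m[r-y0,i] else '.' for i in range(x1-x0)),r)
E
```

```text
275 pin [595.6  81.3 275. ] nose [542.6 119.9 275. ] 65.6
285 pin [595.   80.3 285. ] nose [544.8 116.9 285. ] 62.2
295 pin [594.4  79.2 295. ] nose [546.9 113.8 295. ] 58.7
outer top [608.  171.6 285. ]
outer top [607.7 177.9 285. ]
scene 189 u 340 373 v 149 170
extreme v [161 162 163]
602 [602.  176.  282.9]
607 [607.  172.9 287.8]
612 [612.  169.8 292.7]
........................................ 145
........................................ 146
........................................ 147
........................................ 148
..................#####................. 149
...............########................. 150
.............#############........##.... 151
............#########..####........##... 152
..........######.........###........##.. 153
.........#####............##........##.. 154
........####...............##.###....#.. 155
........###................######....#.. 156
.......###.................######....... 157
......###..................######....... 158
.....###.................####........... 159
.....##..................###............ 160
....###.............
[... 1138 characters left out ...]
#############........... 163
..........##################......... 164
.....#####............########....... 165
.....####...................###...... 166
.....#####...##...................... 167
.............#########......#........ 168
...............##############........ 169
..................###########........ 170
..................................... 171
..................................... 172
..................................... 173
..................................... 174
..................................... 175
..................................... 176
..................................... 177
..................................... 178
..................................... 179
```

```bash
python3 -m jog '[{"grip":2.5,"dx":1.5,"dy":0.4,"dz":0.4,"spin":0},{"grip":2.5,"dx":4,"dy":0.4,"dz":0.4,"spin":0},{"grip":2.5,"dx":6,"dy":0.4,"dz":0.4,"spin":0},{"grip":2.5,"dx":7,"dy":0.4,"dz":0.4,"spin":0},{"grip":2.5,"dx":7.5,"dy":0.4,"dz":0.4,"spin":0},{"grip":2.5,"dx":8,"dy":0.4,"dz":0.4,"spin":0},{"grip":2.5,"dx":8.5,"dy":0.4,"dz":0.4,"spin":0},{"grip":2.5,"dx":9,"dy":0.4,"dz":0.4,"spin":0},{"grip":2.5,"dx":9,"dy":0.4,"dz":0.4,"spin":0}]' 60
python3 -m jog '[{"grip":2.5,"dx":0.5,"dy":0,"dz":0,"spin":0},{"grip":2.5,"dx":1,"dy":0,"dz":0,"spin":0},{"grip":2.5,"dx":1.4,"dy":0,"dz":0,"spin":0},{"grip":2.5,"dx":1.4,"dy":0,"dz":0,"spin":0}]' 60
python3 - <<'E'
from h import *
import pickle
a=shot('scene');w=shot('wrist'); pickle.dump((a,w),open('v7.pkl','wb'))
s=monitor.read_state();print(s['eef_pos'],s['eef_rot'],s['wrist_force'],s['moment'],s['finger_gap'])
C=np.zeros((480,800,3),np.uint8)
C[:,:400]=cv2.resize(w['color'][0:240,180:380],(400,480),interpolation=cv2.INTER_CUBIC)
C[:400,400:]=cv2.resize(a['color'][120:220,285:385],(400,400),interpolation=cv2.INTER_CUBIC)
cv2.imwrite('pics/c7.png',C[:,:,::-1])
E
```

```text
clock: 10.6
eef_pos: [685.9, 100.0, 249.3]
eef_rot: [-1.571, 0.0, 0.941]
wrist_force: [-2.6, -4.1, -2.5]
finger_gap: 33.2
clock: 11.1
eef_pos: [694.4, 111.0, 249.4]
eef_rot: [-1.572, 0.0, 0.941]
wrist_force: [-0.1, -6.5, -3.2]
finger_gap: 33.2
[694.41195293 110.74531094 249.47971247] [-1.57192610e+00  1.44324006e-04  9.40748054e-01] [-0.03816483 -4.98889611 -4.14684682] [-1.16105828 -0.21151181  0.47651129] 33.22909435859332
```

View pics/c7.png

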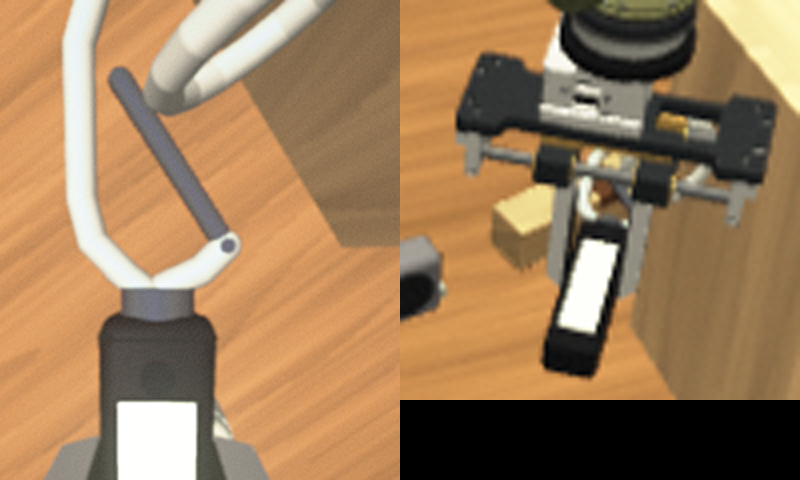

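The gate is pushed in: pin at crop (229,245), free end at (120,75). The ring's rod is inside the hook, touching the gate at about (160,110). Next I'll pull back along the lamp to seat the rod.

```bash
python3 -m jog '[{"grip":2.5,"dx":0.1,"dy":0,"dz":-0.6,"spin":0},{"grip":2.5,"dx":0.2,"dy":0,"dz":-1.2,"spin":0},{"grip":2.5,"dx":0.2,"dy":0,"dz":-1.7,"spin":0},{"grip":2.5,"dx":0.2,"dy":0,"dz":-2.1,"spin":0},{"grip":2.5,"dx":0.2,"dy":0,"dz":-2.4,"spin":0},{"grip":2.5,"dx":0.2,"dy":0,"dz":-2.4,"spin":0}]' 60
python3 - <<'E'
from h import *
import pickle
a=shot('scene');w=shot('wrist'); pickle.dump((a,w),open('v8.pkl','wb'))
s=monitor.read_state();print(s['eef_pos'],s['eef_rot'],s['wrist_force'],s['moment'],s['finger_gap'],s['joints'])
cv2.imwrite('pics/c8.png',cv2.resize(w['color'][0:240,180:380],(400,480),interpolation=cv2.INTER_CUBIC)[:,:,::-1])
E
```

```text
clock: 11.95
eef_pos: [714.8, 99.1, 249.4]
eef_rot: [-1.571, -0.0, 0.941]
wrist_force: [-0.0, 0.2, -2.0]
finger_gap: 33.4
[714.61538915  99.17198475 249.49570756] [-1.57076274e+00 -1.61550053e-04  9.41529213e-01] [ 1.40970590e-01  1.08614122e-03 -2.33283262e+00] [-0.08014189 -0.20671193  0.01267082] 33.34075165147136 [ 8.70835735e-02  6.93516770e-01  7.75632765e-01  1.44643404e-04
  1.67236237e+00 -8.54430971e-01]
```

View pics/c8.png

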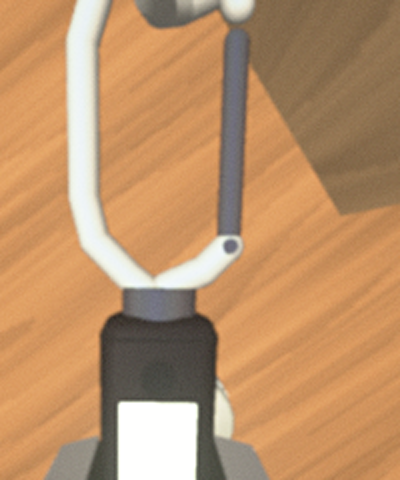

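The hook is clipped: the gate is straight between (230,245) and (237,35), and the rod sits in the far end at (180,10). Next I'll swing the lamp about the rod so it points straight out from the cabinet.

```bash
python3 -m jog '[{"grip":2.5,"dx":-2.13,"dy":0,"dz":0.2,"spin":9},{"grip":2.5,"dx":-4.2,"dy":0,"dz":0.7,"spin":18},{"grip":2.5,"dx":-6.2,"dy":0,"dz":1.5,"spin":27},{"grip":2.5,"dx":-8,"dy":0,"dz":2.6,"spin":36},{"grip":2.5,"dx":-9.6,"dy":0,"dz":4,"spin":45},{"grip":2.5,"dx":-11,"dy":0,"dz":5.6,"spin":54},{"grip":2.5,"dx":-11,"dy":0,"dz":5.6,"spin":54},{"grip":2.5,"dx":-11,"dy":0,"dz":5.6,"spin":54}]' 60
python3 -c "
from h import *
s=monitor.read_state();print(s['eef_pos'],s['wrist_force'],s['moment'],s['joints'])"
```

```text
clock: 13.05
eef_pos: [605.0, 43.2, 249.7]
eef_rot: [-1.571, -0.001, 0.002]
wrist_force: [0.2, 0.1, -2.3]
finger_gap: 33.4
[605.03623766  43.15586008 249.68937575] [ 0.19956424  0.09370626 -2.25162832] [-0.08070409 -0.09090484 -0.00139119] [1.08286978e-02 3.87217361e-01 1.23010661e+00 5.63463415e-06
 1.52370325e+00 9.16063512e-03]
```

```bash
python3 -m jog '[{"grip":2.5,"dx":0,"dy":0,"dz":0,"spin":0},{"grip":2.5,"dx":0,"dy":0,"dz":0,"spin":0},{"grip":2.5,"dx":0,"dy":0.75,"dz":0,"spin":0},{"grip":2.5,"dx":0,"dy":1.47,"dz":0.06,"spin":0},{"grip":2.5,"dx":0,"dy":2.2,"dz":0.15,"spin":0},{"grip":2.5,"dx":0,"dy":2.93,"dz":0.26,"spin":0},{"grip":2.5,"dx":0,"dy":3.65,"dz":0.4,"spin":0},{"grip":2.5,"dx":0,"dy":4.37,"dz":0.58,"spin":0},{"grip":2.5,"dx":0,"dy":4.37,"dz":0.58,"spin":0}]' 10
python3 -c "
from h import *
w=shot('wrist');s=monitor.read_state();print(s['eef_pos'],s['wrist_force'],s['moment'],s['finger_gap'])
cv2.imwrite('pics/c9.png',w['color'][:,:,::-1])"
```

```text
clock: 14.18
eef_pos: [604.5, 49.0, 205.1]
eef_rot: [-1.571, 0.001, -0.001]
wrist_force: [0.2, 1.7, -2.4]
finger_gap: 34.0
[604.59567682  48.91407342 205.58230627] [-0.34207131  0.36646884 -2.80074616] [-0.09207233 -0.11842855 -0.03935142] 33.691447220664266
```

```bash
python3 -m jog '[{"grip":2.5,"dx":0,"dy":0.7,"dz":0.2,"spin":0},{"grip":2.5,"dx":0,"dy":1.41,"dz":0.44,"spin":0},{"grip":2.5,"dx":0,"dy":2.1,"dz":0.7,"spin":0},{"grip":2.5,"dx":0,"dy":2.77,"dz":1,"spin":0},{"grip":2.5,"dx":0,"dy":3.45,"dz":1.33,"spin":0},{"grip":2.5,"dx":0,"dy":4.08,"dz":1.68,"spin":0},{"grip":2.5,"dx":0,"dy":4.85,"dz":2.15,"spin":0},{"grip":2.5,"dx":0,"dy":5.56,"dz":2.65,"spin":0},{"grip":2.5,"dx":0,"dy":6.26,"dz":3.2,"spin":0},{"grip":2.5,"dx":0,"dy":6.93,"dz":3.76,"spin":0},{"grip":2.5,"dx":0,"dy":6.93,"dz":3.76,"spin":0}]' 10
python3 -c "
from h import *
w=shot('wrist');a=shot('scene');s=monitor.read_state();print(s['eef_pos'],s['wrist_force'],s['moment'],s['finger_gap'])
C=np.zeros((480,800,3),np.uint8)
C[:,:400]=cv2.resize(w['color'][0:300,130:380],(400,480),interpolation=cv2.INTER_CUBIC)
C[:480,400:]=cv2.resize(a['color'][120:270,260:385],(400,480),interpolation=cv2.INTER_CUBIC)
cv2.imwrite('pics/c10.png',C[:,:,::-1])"
```

```text
clock: 15.6
eef_pos: [604.5, 87.0, 135.9]
eef_rot: [-1.571, 0.001, -0.0]
wrist_force: [0.5, 0.6, -1.9]
finger_gap: 33.9
[604.69885145  86.41846158 136.50496649] [ 0.20525561  0.44101569 -1.31546358] [-0.12033619 -0.06862413 -0.03283296] 33.530631168819916
```

View pics/c10.png

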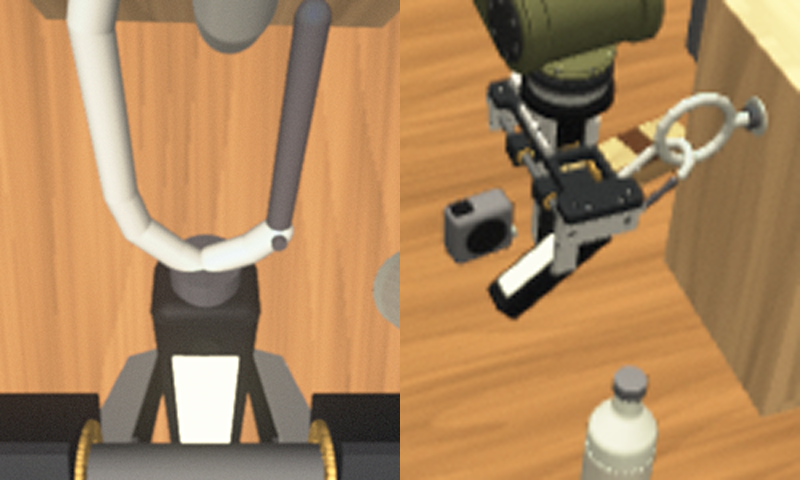

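The lamp has pitched to about 42° with the hook through the ring at crop (680,155) and the gate shut (pin (280,240) to free end (315,10)). I'll lower it further.

```bash
python3 -m jog '[{"grip":2.5,"dx":0,"dy":0.65,"dz":0.6,"spin":0},{"grip":2.5,"dx":0,"dy":1.26,"dz":1.25,"spin":0},{"grip":2.5,"dx":0,"dy":1.83,"dz":1.92,"spin":0},{"grip":2.5,"dx":0,"dy":2.37,"dz":2.62,"spin":0},{"grip":2.5,"dx":0,"dy":2.9,"dz":3.36,"spin":0},{"grip":2.5,"dx":0,"dy":2.9,"dz":3.36,"spin":0},{"grip":2.5,"dx":0,"dy":2.9,"dz":3.36,"spin":0}]' 10
```

```text
clock: 16.58
eef_pos: [604.7, 120.0, 107.5]
eef_rot: [-1.571, 0.0, -0.001]
wrist_force: [-0.8, -0.7, -2.1]
finger_gap: 33.8
```

```bash
python3 -m jog '[{"grip":7,"dx":0,"dy":0,"dz":0,"spin":0},{"grip":9,"dx":0,"dy":0,"dz":-0.5,"spin":0},{"grip":9,"dx":0,"dy":0,"dz":-3,"spin":0},{"grip":9,"dx":0,"dy":0,"dz":-7,"spin":0},{"grip":9,"dx":0,"dy":0,"dz":-12,"spin":0},{"grip":9,"dx":0,"dy":-2,"dz":-17,"spin":0},{"grip":9,"dx":0,"dy":-5,"dz":-20,"spin":0},{"grip":9,"dx":0,"dy":-7,"dz":-22,"spin":0},{"grip":9,"dx":0,"dy":-8,"dz":-22,"spin":0},{"grip":9,"dx":0,"dy":-8,"dz":-22,"spin":0},{"grip":9,"dx":0,"dy":-8,"dz":-22,"spin":0},{"grip":9,"dx":0,"dy":-8,"dz":-22,"spin":0}]' 10
cat > sw.py <<'E'
from h import *
import sys
# swing check: white-window centroid in scene camera over repeated pictures
for i in range(int(sys.argv[1])):
    a=shot('scene'); im=a['color'][150:330,260:420].astype(int)
    m=((im.min(2)>170)&(im.max(2)-im.min(2)<40)).astype(np.uint8)
    n,l,s,ce=cv2.connectedComponentsWithStats(m); o=[(tuple((ce[j]+[260,150]).round(1)),int(s[j,4])) for j in range(1,n) if s[j,4]>25]
    print(monitor.read_state()['clock'],o)
cv2.imwrite('pics/s.png',cv2.resize(a['color'][120:320,240:440],(600,600),interpolation=cv2.INTER_CUBIC)[:,:,::-1])
E
python3 sw.py 12
```

```text
clock: 18.08
eef_pos: [604.3, -99.3, 186.7]
eef_rot: [-1.571, 0.001, -0.0]
wrist_force: [-0.1, 0.9, 0.1]
finger_gap: 90.0
18.125 [((np.float64(348.9), np.float64(152.7)), 37), ((np.float64(354.6), np.float64(165.9)), 31), ((np.float64(328.7), np.float64(254.3)), 228)]
18.175 [((np.float64(348.6), np.float64(152.8)), 36), ((np.float64(354.6), np.float64(165.8)), 30), ((np.float64(328.6), np.float64(254.3)), 228)]
18.225 [((np.float64(348.8), np.float64(152.7)), 35), ((np.float64(354.6), np.float64(165.7)), 30), ((np.float64(328.6), np.float64(254.3)), 228)]
18.275 [((np.float64(349.1), np.float64(152.6)), 36), ((np.float64(354.7), np.float64(165.9)), 29), ((np.float64(328.7), np.float64(254.3)), 229)]
18.325 [((np.float64(348.6), np.float64(152.8)), 36), ((np.float64(354.8), np.float64(166.1)), 32), ((np.float64(328.7), np.float64(254.3)), 227)]
18.375 [((np.float64(348.9), np.float64(152.7)), 37), ((np.float64(354.8), np.float64(166.1)), 32), ((np.float64(328.7), np.float64(254.3)), 227)]
18.425 [((np.float64(349.1), np.float64(152.6)), 36), ((np.float64(354.8), np.float64(166.1)), 32), ((np.float64(328.7), np.float64(254.3)), 228)]
18.475 [((np.float64(348.6), np.float64(152.8)), 36), ((np.float64(354.8), np.float64(166.1)), 32), ((np.float64(328.7), np.float64(254.3)), 229)]
18.525 [((np.float64(349.1), np.float64(152.6)), 36), ((np.float64(354.7), np.float64(165.9)), 29), ((np.float64(328.7), np.float64(254.3)), 230)]
18.575 [((np.float64(348.8), np.float64(152.7)), 35), ((np.float64(354.8), np.float64(166.0)), 30), ((np.float64(328.7), np.float64(254.3)), 227)]
18.625 [((np.float64(348.9), np.float64(152.7)), 37), ((np.float64(354.8), np.float64(166.0)), 30), ((np.float64(328.7), np.float64(254.3)), 230)]
18.675 [((np.float64(348.9), np.float64(152.6)), 34), ((np.float64(354.8), np.float64(165.9)), 30), ((np.float64(328.7), np.float64(254.3)), 229)]
```

The large steady blob is the glue bottle, so I need a motion check on the lamp itself. I'll wait, compare frames around the eye, then take the last look.

```bash
cat > d.py <<'E'
from h import *
F=[]
for i in range(14): a=shot('scene');F.append(a['color'][120:290,310:410].astype(int).copy())
print(monitor.read_state()['clock'],[int((np.abs(f-F[0]).max(2)>35).sum()) for f in F[1:]])
E
python3 d.py
python3 -m jog '[{"grip":9,"dx":0,"dy":0,"dz":0,"spin":0},{"grip":9,"dx":0,"dy":0,"dz":0,"spin":0},{"grip":9,"dx":0,"dy":0,"dz":0,"spin":0},{"grip":9,"dx":0,"dy":0,"dz":0,"spin":0},{"grip":9,"dx":0,"dy":0,"dz":0,"spin":0},{"grip":9,"dx":0,"dy":0,"dz":0,"spin":0},{"grip":9,"dx":0,"dy":0,"dz":0,"spin":0},{"grip":9,"dx":0,"dy":0,"dz":0,"spin":0},{"grip":9,"dx":0,"dy":0,"dz":0,"spin":0},{"grip":9,"dx":0,"dy":0,"dz":0,"spin":0},{"grip":9,"dx":0,"dy":0,"dz":0,"spin":0},{"grip":9,"dx":0,"dy":0,"dz":0,"spin":0},{"grip":9,"dx":0,"dy":0,"dz":0,"spin":0},{"grip":9,"dx":0,"dy":0,"dz":0,"spin":0},{"grip":9,"dx":0,"dy":0,"dz":0,"spin":0},{"grip":9,"dx":0,"dy":0,"dz":0,"spin":0}]'
python3 d.py
python3 -c "
from h import *
a=shot('scene');w=shot('wrist')
C=np.zeros((600,800,3),np.uint8)
C[:,:480]=cv2.resize(a['color'][120:320,260:420],(480,600),interpolation=cv2.INTER_CUBIC)
C[:240,480:]=cv2.resize(w['color'],(320,240));C[260:500,480:]=cv2.resize(a['color'],(320,240),interpolation=cv2.INTER_AREA)
cv2.imwrite('pics/c11.png',C[:,:,::-1])"
```

```text
19.375 [181, 192, 140, 246, 469, 665, 785, 867, 904, 873, 814, 706, 534]
clock: 21.38
eef_pos: [604.5, -100.0, 187.4]
eef_rot: [-1.571, -0.0, -0.001]
wrist_force: [-0.5, -0.4, 0.6]
finger_gap: 90.1
22.075 [12, 136, 285, 429, 558, 646, 699, 702, 688, 623, 529, 403, 279]
```

View pics/c11.png

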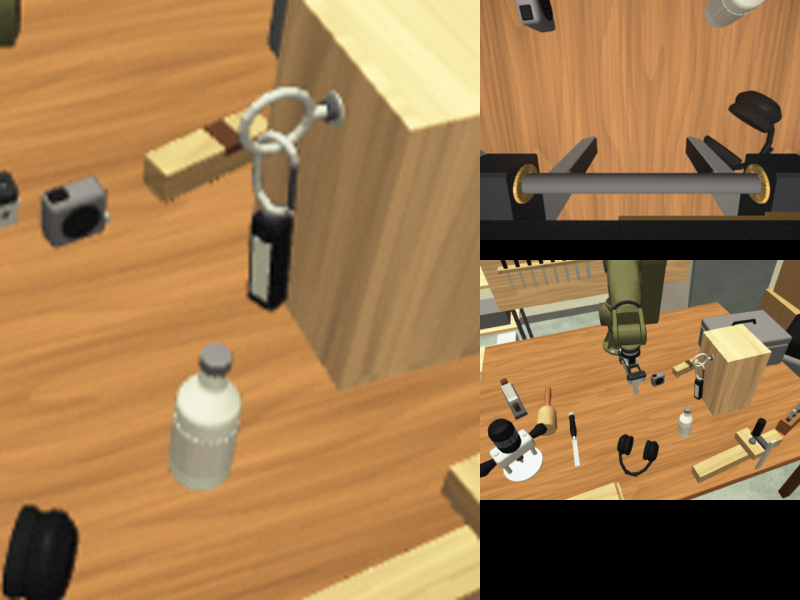

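The lamp hangs from the eye: ring at crop (275,115), hook at (275,170), gate shut on the right at (292,185), body at (270,258). The bench items haven't moved. It is still swinging, so I'll wait and track the body.

```bash
cat > t.py <<'E'
from h import *
R=[]
for i in range(16):
    a=shot('scene'); im=a['color'][184:230,325:375].astype(int); v,u=np.nonzero(im.max(2)<60); R.append((u.mean()+325,v.mean()+184))
R=np.array(R);print(monitor.read_state()['clock'],'range px',np.ptp(R,axis=0).round(2),R[:,0].round(1))
E
R='{"grip":9,"dx":0,"dy":0,"dz":0,"spin":0}'
python3 t.py
python3 -m jog '[{"grip":9,"dx":0,"dy":0,"dz":0,"spin":0},{"grip":9,"dx":0,"dy":0,"dz":0,"spin":0},{"grip":9,"dx":0,"dy":0,"dz":0,"spin":0},{"grip":9,"dx":0,"dy":0,"dz":0,"spin":0},{"grip":9,"dx":0,"dy":0,"dz":0,"spin":0},{"grip":9,"dx":0,"dy":0,"dz":0,"spin":0},{"grip":9,"dx":0,"dy":0,"dz":0,"spin":0},{"grip":9,"dx":0,"dy":0,"dz":0,"spin":0},{"grip":9,"dx":0,"dy":0,"dz":0,"spin":0},{"grip":9,"dx":0,"dy":0,"dz":0,"spin":0},{"grip":9,"dx":0,"dy":0,"dz":0,"spin":0},{"grip":9,"dx":0,"dy":0,"dz":0,"spin":0},{"grip":9,"dx":0,"dy":0,"dz":0,"spin":0},{"grip":9,"dx":0,"dy":0,"dz":0,"spin":0},{"grip":9,"dx":0,"dy":0,"dz":0,"spin":0},{"grip":9,"dx":0,"dy":0,"dz":0,"spin":0},{"grip":9,"dx":0,"dy":0,"dz":0,"spin":0},{"grip":9,"dx":0,"dy":0,"dz":0,"spin":0},{"grip":9,"dx":0,"dy":0,"dz":0,"spin":0},{"grip":9,"dx":0,"dy":0,"dz":0,"spin":0}]' >/dev/null
python3 t.py
python3 -m jog '[{"grip":9,"dx":0,"dy":0,"dz":0,"spin":0},{"grip":9,"dx":0,"dy":0,"dz":0,"spin":0},{"grip":9,"dx":0,"dy":0,"dz":0,"spin":0},{"grip":9,"dx":0,"dy":0,"dz":0,"spin":0},{"grip":9,"dx":0,"dy":0,"dz":0,"spin":0},{"grip":9,"dx":0,"dy":0,"dz":0,"spin":0},{"grip":9,"dx":0,"dy":0,"dz":0,"spin":0},{"grip":9,"dx":0,"dy":0,"dz":0,"spin":0},{"grip":9,"dx":0,"dy":0,"dz":0,"spin":0},{"grip":9,"dx":0,"dy":0,"dz":0,"spin":0},{"grip":9,"dx":0,"dy":0,"dz":0,"spin":0},{"grip":9,"dx":0,"dy":0,"dz":0,"spin":0},{"grip":9,"dx":0,"dy":0,"dz":0,"spin":0},{"grip":9,"dx":0,"dy":0,"dz":0,"spin":0},{"grip":9,"dx":0,"dy":0,"dz":0,"spin":0},{"grip":9,"dx":0,"dy":0,"dz":0,"spin":0},{"grip":9,"dx":0,"dy":0,"dz":0,"spin":0},{"grip":9,"dx":0,"dy":0,"dz":0,"spin":0},{"grip":9,"dx":0,"dy":0,"dz":0,"spin":0},{"grip":9,"dx":0,"dy":0,"dz":0,"spin":0}]' >/dev/null
python3 t.py
```

```text
22.975 range px [4.55 0.46] [351.6 351.2 350.4 349.5 348.4 347.8 347.2 347.  347.3 347.8 348.6 349.4
 350.2 350.8 351.2 351.1]
26.275 range px [0.35 0.42] [349.2 349.2 349.3 349.4 349.4 349.4 349.3 349.4 349.3 349.2 349.2 349.1
 349.1 349.1 349.2 349.2]
29.575 range px [0.13 0.27] [349.2 349.3 349.3 349.3 349.3 349.3 349.3 349.2 349.2 349.2 349.2 349.2
 349.2 349.3 349.3 349.2]
```

```bash
python3 -c "
from h import *
print(monitor.read_state()['wrist_force']);print(ticket.sign_off())"
```

```text
[-0.29796437 -0.76324626  0.00248156]
the job is handed in; nothing more can be done
None
```

The lamp is hanging from the eye with its gate shut, and I handed the job in at about 29.6 s of the 54 s allowed. I pressed the gate onto the eye's outer rod and pulled back until it snapped shut. Then I turned the lamp to point away from the cabinet and lowered it until it hung about 57° down, by my calculation, before letting go.

**Last checks:**
- **Picture at 22 s:** the hook was through the ring, the gate looked shut, and the body was well below the eye. The bench items looked untouched.
- **Swing:** the lamp was still swinging at 23 s (4.5 px across the image). By 29.6 s it had settled to about 0.1–0.3 px.
- **Arm:** the gripper was open and about 22 cm away, with under 1 N on the wrist.

**What went wrong or disagreed:**
- **First grasp missed:** the fingertips were about 25–30 mm higher than the reported tool position and the 8 mm overhang implied, so they closed just above the lamp. The lamp did not move. I then went down in small steps while watching the force, and the second grasp held.
- **Refused move:** one move call was rejected because a row lacked a key; nothing moved.
- **Not rechecked:** I did not look at the gate up close after the 22 s picture.

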